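Slide the rule home and shut the drawer under the bench lip

TASK

One slide rule is sticking out through its notch in the front of the half-open oak drawer. Slide it back along its groove until its end is flush with the drawer front, and push the drawer fully shut under the overhanging teak lip. Leave the green cursor case lying in its groove, do not disturb the loupe and the protractor, and take the hand away at the end.

Things in the scene. Friction and masses are not known exactly. Their poses are not given: they have to be found in the camera images.
- unit: Low oak drawer unit fixed to the bench, 212 mm wide, with a teak top. Origin: on the bench (height 0), mid-width, in the plane where the drawer's front face lies when shut. x (level) is the direction in which the drawer shuts, roughly to the robot's left (world +y), so the drawer opens to the robot's right. z up. On the top, beyond x = 180 mm, stands a book rack up to 240 mm high.
- lip (a point): Middle of the lower front edge of the teak top: 75 mm above the bench, 20 mm out in front of the shut drawer's front (unit x = -20 mm). Axes as the unit's. The top is 25 mm thick, 270 mm wide. Because of this overhang an upright finger cannot reach the shut drawer's front; a finger leaning 25 to 50 degrees, its tip pointing ahead under the lip, can.
- drawer (a joint): How far the drawer is open (m): 0 is fully shut (a firm stop), 0.16 the limit. It starts 0.09 to 0.13 open, slides on wooden runners with about 4 N of friction and stays where it is left.
- drawer_front (a point): On the drawer: middle of its front face's plane, 33 mm above the bench; axes as the unit's. The oak front is 212 wide, 15 thick, 6 to 60 mm above the bench, with three notches 42 wide at y = -52, 0, 52 mm, down to the groove floors 26 mm above the bench; 10 mm pillars between. Grooves as wide run 280 mm back to a firm stop. A second rule, fixed, lies home in the middle one, 2 mm behind the front.
- rule: White and bamboo slide rule, 280 long, 38 wide, 14 thick, about 90 g, loose in the groove at y = +52 or -52 mm, underside 26 mm above the bench. Origin: centre of its underside; x along it, in the shutting direction. Starts 35 to 95 mm out of the drawer front; flush when against the groove's stop. It slides with under 1 N, so reaches its stop first; pushed on, it carries the drawer along.
- rule_end (a point): Middle of the slide rule's near end face (38 wide, 14 mm high), the end that sticks out, 33 mm above the bench; axes as the rule's.
- cursor_case: Green plastic cursor case, 61 long, 38 wide, 22 mm high, about 40 g, loose in the other outer groove and wholly behind the drawer front. Origin: centre of its underside.
- loupe: Chrome magnifier loupe standing on the bench just beside the open drawer (on its far side from the robot), 48 mm in diameter, 40 mm high. Origin: centre of its underside.
- protractor: Grey steel half-round protractor lying flat on the teak top (100 mm above the bench), 120 by 60 by 4 mm. Origin: middle of its straight edge, at the underside.
Things that resemble listed ones, but are neither listed nor needed, are in the scene too. Of the things shaped like the cursor_case, the green one is meant.

How it is judged:
By the outcome, as a careful person would: the job done as asked, in the order asked, and still so for the second after the job is handed in, with the robot touching nothing.
It also fails if it takes over 38 s, if anything falls off the work surface, if the arm or the gripper's body presses on something with over 40 N, if the wrist force passes 120 N, or if a joint passes its speed limit or range.

ROBOT

A 7-joint arm with a two-finger parallel gripper is mounted at the origin on the work surface. World frame = base frame: x ahead of the robot, y to its left, z up, the work surface at z = 0. Lengths are in m, angles in rad, forces in N, time in s.
With the tool pointing down it reaches from about 0.425 to 0.975 m from the base axis. Payload 16.7 kg.
Tool frame: the origin (TCP) lies between the finger pads; the fingertips stand 14 mm ahead of it and the grasp point (between the pads) lies 5 mm behind it; z points along the fingers, y is the line along which they close (so a half turn about z gives the same grasp; the last joint's range is limited). The gripper opens to 85 mm and grips with 20 to 120 N. Pads are 22 mm wide; open, the fingers measure 114 mm over their backs; the gripper's body (76 mm by 85 mm) begins 54 mm behind the grasp point. The pads swing forward as they close: fully open they stand 13 mm farther back than shut.
Start: joints at [-1.363, 0.426, 0.074, 1.606, -0.034, 1.111, -0.067], TCP at [0.236, 0.632, 0.245] pointing down, gripper open.
Joint ranges: [-2.85, 2.85], [-0.5, 2.14], [-1.23, 1.37], [0.21, 2.46], [-1.02, 4.16], [0.16, 2.05], [-2.73, 2.73]. Speed limits (rad/s): [1.89, 1.89, 2.39, 2.39, 3.01, 3.01, 3.01].

INTERFACE

Orientations are given as a rotation vector (axis times angle).
In Python, from station import sensors, get_image, camera_info, order, recognise gives the robot as it stands.
- The arm moves only by the tool carry_out, never from a script. Its argument "plan" is a list of rows, each a list of 4 numbers: the shift along the tool's x, y, z in m, then the turn about the tool's z in rad. A call has 1 to 5 rows; each row is the pose to reach, as a shift and turn from the pose commanded when the call began, along the tool's axes at that moment; what a row does not reach only later rows make up. A row lasts 1/10 s, in which the tool goes at most 50 mm and 8.59 degrees, less where a joint would pass 70% of its speed; a pose out of reach is approached as far as the arm can. A call with a gripper value outside its range is refused whole. "fingers" is the opening, from -1 (shut) to 1 (fully open), set as the call begins (left out, the last holds). The fingers move at their own pace and stop on an object; the grip force is fixed at half the most. Time passes only in rows, so rows that repeat a pose let the fingers close. It gives the time, the measured TCP pose, the force, the opening and the grip force at its end, in the units of the state.
- sensors.sense(): the state, without advancing time (a new reading comes with each control period).
- get_image(name): name is "scene" or "side" or "wrist"; returns the picture (384x512x3 uint8, red, green, blue); there is no depth.
- camera_info(name): a dict with "fx", "fy", "cx", "cy" (pixels), "R" (3x3) and "t" (3): a world point X has camera coordinates R X + t; the wrist camera has in their place "T_tool_cam" (4x4, takes a point from camera to tool coordinates, whose origin is the TCP and whose axes are the flange's). Camera axes: x right, y down, z forward; pixel columns grow to the right and rows downward; lengths in m; the calibration is good to about 2 mm. A picture is of the moment at which its call begins: read the wrist's pose just before it. camera_info takes no time and is no camera call.
- order.job_done(): hands the job in; it is judged then, once.
Trained networks look in the newest picture that a camera, given by its name, has taken for a name from the list of things; names that differ only in an ending like _2 or _b are one class to them, and where a whole thing is asked for, a point or a joint stands for the part that bears it (a point fixed in the world has none). Each returns a list of dicts, best first, with "confidence" (0 to 1); they miss things now and then, are a little off and sometimes report something else, mostly with a low value. They report only what shows in the picture. A call takes as long as a camera call. They do not tell look-alikes from the thing itself.
- recognise(query, camera): "position" ([x, y, z] in m, in the coordinates of the camera as it stood for that picture, good to about 4 mm: the middle of the surface that is visible of it).
The state is a dict: "clock": time; "qpos": joint angles; "qvel": joint speeds; "tau": joint torques, N m; "ee_pos": TCP position; "tcp_rot": TCP orientation; "ft_force": force on the tool from outside, world axes, zero at the start; "wrist_torque": the same for the moment, N m; "width": finger opening in m; "grip_force": force on a finger pad.
Only numpy, scipy, OpenCV 4.12 (cv2) and the standard library are available. Lean on these libraries where they do the work, as an engineer would, in place of code of your own. Each camera call takes 0.05 s, during which the arm holds its last target. There are 200 camera calls.

## Working session

There is one attempt and no reset: what is moved stays moved. The work goes in short steps, Python scripts to look and compute and a tool call to move; the robot and the scene stay as the last step left them, time stands still between calls to the robot, and variables do not carry over. Pictures are saved under pics/ and viewed, at most 10 in all, crops included, and the job is handed in when it is done.

Besides the shell and the picture viewer there is one more tool, called after "Call:" as name(argument=value, ...) on one line, values as JSON. carry_out: Moves the arm, as the interface text tells. Its arguments: {"type":"object","properties":{"plan":{"type":"array","items":{"type":"array","items":{"type":"number"}}},"fingers":{"type":"number"}},"required":["plan"]}

```bash
mkdir -p pics; cat > h.py <<'E'
import numpy as np, cv2
from scipy.spatial.transform import Rotation as Ro
from station import sensors, get_image, camera_info, order, recognise
def shot(n,f):
    im=get_image(n); cv2.imwrite('pics/'+f,im[:,:,::-1]); return im
def w(n,p):
    c=camera_info(n); return np.array(c['R']).T@(np.array(p)-np.array(c['t']))
def px(n,u,v,z):
    c=camera_info(n); R=np.array(c['R']); o=-R.T@np.array(c['t'])
    d=R.T@np.array([(u-c['cx'])/c['fx'],(v-c['cy'])/c['fy'],1]); return o+d*(z-o[2])/d[2]
E
python3 - <<'E'
from h import *
s=sensors.sense(); print(s)
print(Ro.from_rotvec(s['tcp_rot']).as_matrix().round(3))
for n in ('scene','side'):
    shot(n,n+'1.png')
    for q in ('unit','drawer_front','rule','cursor_case','loupe','protractor'):
        for r in recognise(q,n)[:3]: print(n,q,round(r['confidence'],2),w(n,r['position']).round(3))
E
```

```text
{'clock': 0.0, 'qpos': array([-1.36251626,  0.42671866,  0.07384854,  1.60660347, -0.03412095,
        1.11077445, -0.06707887]), 'qvel': array([-5.32191125e-05, -1.19589691e-03, -2.00486967e-04, -1.42506280e-03,
        1.09524133e-04,  6.12490942e-04,  2.74636922e-04]), 'tau': array([ 6.27892568e-04, -9.49848604e+01,  3.76134664e+00, -4.63503313e+01,
        1.92981900e-02,  1.05658561e-02,  2.36266976e-05]), 'ee_pos': array([0.23626728, 0.63189426, 0.24462096]), 'tcp_rot': array([-5.59007196e-01, -3.09130466e+00,  1.94063833e-03]), 'ft_force': array([-0.31112196,  1.38384386,  0.27718993]), 'wrist_torque': array([0.03061346, 0.06797104, 0.02493311]), 'grip_force': 0.0, 'width': 0.08551374110000783}
[[-0.937  0.35  -0.   ]
 [ 0.35   0.937 -0.001]
 [-0.    -0.001 -1.   ]]
scene unit 0.8 [0.573 0.248 0.097]
scene drawer_front 0.6 [ 0.568 -0.038  0.049]
scene rule 0.82 [ 0.619 -0.073  0.041]
scene cursor_case 0.97 [ 0.494 -0.183  0.024]
scene cursor_case 0.87 [ 0.396 -0.125  0.023]
scene cursor_case 0.74 [ 0.508 -0.03   0.044]
scene loupe 0.87 [0.705 0.015 0.034]
scene protractor 0.63 [0.486 0.12  0.105]
side unit 0.74 [0.516 0.197 0.101]
side drawer_front 0.72 [ 0.543 -0.033  0.047]
side drawer_front 0.3 [0.685 0.004 0.035]
side rule 0.65 [ 0.613 -0.066  0.033]
side rule 0.61 [ 0.543 -0.038  0.044]
side cursor_case 0.95 [ 0.501 -0.013  0.051]
side cursor_case 0.67 [ 0.491 -0.192  0.021]
side cursor_case 0.61 [ 0.385 -0.134  0.019]
side protractor 0.96 [0.481 0.109 0.108]
```

```bash
python3 -c "
import cv2,numpy as np
cv2.imwrite('pics/both.png',cv2.resize(np.vstack([cv2.imread('pics/scene1.png'),cv2.imread('pics/side1.png')]),None,fx=.78,fy=.78))"
```

```text
(no output)
```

View pics/scene1.png

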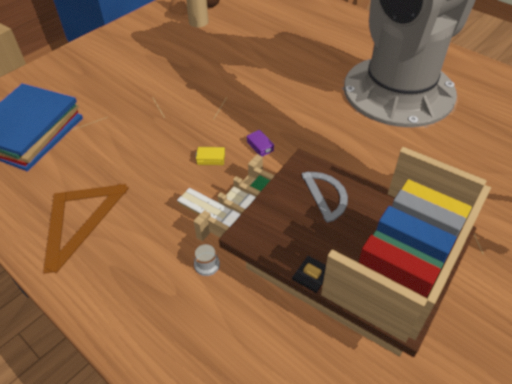

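View pics/side1.png

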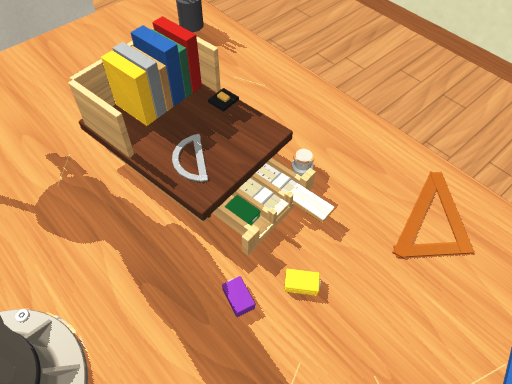

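The rule protrudes from the far notch: scene about (195,203), side about (315,203). The case is in the near groove. The loose yellow block is at scene (210,156) and side (302,282). The interface can't tilt the tool, so an upright hand can't reach under the lip. I plan to hold the yellow look-alike as a pusher that extends under the lip, then put it back. Next I'll zoom in to get the geometry.

```bash
python3 - <<'E'
import cv2,numpy as np
a=cv2.imread('pics/scene1.png')[125:275,170:320]; b=cv2.imread('pics/side1.png')[120:300,190:340]
a=cv2.resize(a,None,fx=2.66,fy=2.66,interpolation=2)
b=cv2.resize(b,None,fx=2.66,fy=2.66,interpolation=2)
c=np.zeros((480,800,3),np.uint8); c[:a.shape[0],:a.shape[1]]=a; c[:b.shape[0],400:400+b.shape[1]]=b
cv2.imwrite('pics/crop.png',c)
from h import *
print(camera_info('wrist'))
E
```

```text
{'fx': 290.7399365197903, 'fy': 290.7399365197903, 'cx': 256.5285716109705, 'cy': 191.8884233786471, 'T_tool_cam': array([[-5.06768040e-04, -9.44724946e-01, -3.27863569e-01,
         8.38271384e-02],
       [ 9.99998982e-01, -9.16136021e-04,  1.09414117e-03,
        -6.81391889e-04],
       [-1.33403008e-03, -3.27862681e-01,  9.44724448e-01,
        -1.27344712e-01],
       [ 0.00000000e+00,  0.00000000e+00,  0.00000000e+00,
         1.00000000e+00]])}
```

View pics/crop.png

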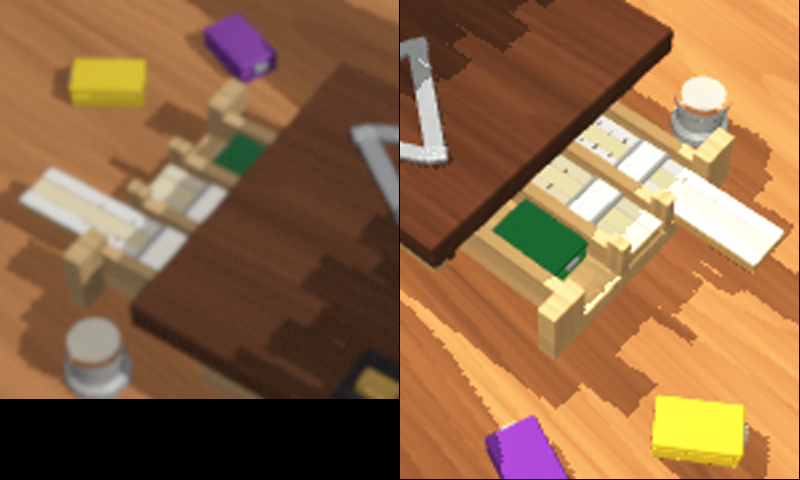

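```bash
python3 - <<'E'
from h import *
def sc(u,v,z): return px('scene',170+u/2.66,125+v/2.66,z)[:2].round(4)
def sd(u,v,z): return px('side',190+(u-400)/2.66,120+v/2.66,z)[:2].round(4)
print('top far',sc(135,300,.1),sd(672,33,.1)); print('top near',sc(342,65,.1),sd(433,248,.1))
print('rule corners', sc(20,198,.04),sd(783,235,.04), sc(48,170,.04),sd(755,262,.04))
print('front post far outer',sc(68,248,.06),sd(730,135,.06),'near outer',sc(212,90,.06),sd(541,300,.06))
for f,P in((sc,[(74,58),(146,60),(146,92),(70,91)]),(sd,[(656,397),(746,404),(741,457),(653,446)])):
    p=np.array([f(u,v,.022) for u,v in P]); print('yellow',p.tolist(),p.mean(0))
E
```

```text
top far [0.6809 0.0381] [0.681  0.0309]
top near [0.4234 0.0027] [ 0.4209 -0.0018]
rule corners [ 0.6434 -0.1261] [ 0.6404 -0.1309] [ 0.6103 -0.1309] [ 0.6075 -0.133 ]
front post far outer [ 0.6616 -0.0514] [ 0.6672 -0.0493] near outer [ 0.4786 -0.0807] [ 0.4634 -0.0621]
yellow [[0.5, -0.2207], [0.4616, -0.1729], [0.4888, -0.1463], [0.5294, -0.1946]] [ 0.49495  -0.183625]
yellow [[0.4857, -0.1554], [0.5277, -0.2005], [0.4968, -0.2244], [0.4589, -0.1795]] [ 0.492275 -0.18995 ]
```

Estimated geometry:
- **Unit:** origin ≈ (0.549, 0.037), with the shutting direction at 97.5°.
- **Rule and drawer:** the rule's end is at unit (-175, -54) mm and the drawer is about 103 mm open. Both are plausible.
- **Yellow block:** centre (0.4935, -0.187), long axis at 130°.

Now I'll go there over the rack.

Call:
carry_out(plan=[[0,0,-0.05,0],[0,0,-0.1,0],[0,0,-0.14,0],[-0.03,-0.038,-0.14,0],[-0.06,-0.075,-0.14,0]], fingers=1)

```text
clock: 1.2
ee_pos: [0.2662, 0.5407, 0.3861]
tcp_rot: [0.556, 3.092, 0.003]
ft_force: [2.0, -0.2, -0.2]
width: 0.0851
grip_force: 0.0
```

Call:
carry_out(plan=[[-0.03,-0.038,0,0],[-0.06,-0.075,0,0],[-0.09,-0.113,0,0],[-0.12,-0.15,0,0],[-0.15,-0.188,0,0]])

```text
clock: 1.7
ee_pos: [0.3413, 0.3103, 0.3855]
tcp_rot: [0.559, 3.091, 0.001]
ft_force: [2.0, -0.7, 0.5]
width: 0.0855
grip_force: 0.0
```

Call:
carry_out(plan=[[-0.03,-0.038,0,0],[-0.06,-0.075,0,0],[-0.09,-0.113,0,0],[-0.12,-0.15,0,0],[-0.15,-0.188,0,0]])

```text
clock: 2.2
ee_pos: [0.4158, 0.0817, 0.3856]
tcp_rot: [0.559, 3.091, 0.002]
ft_force: [0.4, -0.6, 0.7]
width: 0.0852
grip_force: 0.0
```

Call:
carry_out(plan=[[-0.03,-0.038,0,0],[-0.06,-0.075,0,0],[-0.09,-0.113,0,0],[-0.12,-0.15,0,0],[-0.15,-0.188,0,0]])

```text
clock: 2.7
ee_pos: [0.4904, -0.1469, 0.3859]
tcp_rot: [0.558, 3.09, 0.002]
ft_force: [2.0, 0.9, -1.8]
width: 0.0854
grip_force: 0.0
```

Call:
carry_out(plan=[[-0.015,-0.02,0.03,0.13],[-0.032,-0.042,0.06,0.26],[-0.032,-0.042,0.09,0.39],[-0.032,-0.042,0.12,0.515],[-0.032,-0.042,0.12,0.515]])

```text
clock: 3.2
ee_pos: [0.5039, -0.195, 0.2625]
tcp_rot: [-1.33, -2.841, 0.004]
ft_force: [-0.2, -0.2, 0.7]
width: 0.0855
grip_force: 0.0
```

```bash
cat >> h.py <<'E'
def wpose():
    s=sensors.sense(); T=np.eye(4); T[:3,:3]=Ro.from_rotvec(s['tcp_rot']).as_matrix(); T[:3,3]=s['ee_pos']; return T
def wpx(T,u,v,z):
    c=camera_info('wrist'); M=T@np.array(c['T_tool_cam'])
    d=M[:3,:3]@np.array([(u-c['cx'])/c['fx'],(v-c['cy'])/c['fy'],1]); o=M[:3,3]; return o+d*(z-o[2])/d[2]
E
python3 - <<'E'
from h import *
T=wpose(); print(T.round(4).tolist()); im=shot('wrist','w1.png')
hsv=cv2.cvtColor(im,cv2.COLOR_RGB2HSV)
m=cv2.inRange(hsv,(25,170,120),(35,255,255)); 
n,l,st,_=cv2.connectedComponentsWithStats(m)
i=1+np.argmax(st[1:,4]); print(st[i])
c=max(cv2.findContours((l==i).astype(np.uint8),0,1)[0],key=cv2.contourArea)
b=cv2.boxPoints(cv2.minAreaRect(c)); print(b)
print([wpx(T,*p,.022).round(4).tolist() for p in b])
E
```

```text
[[-0.6404, 0.768, -0.0053, 0.5039], [0.7681, 0.6404, -0.0004, -0.195], [0.0031, -0.0043, -1.0, 0.2625], [0.0, 0.0, 0.0, 1.0]]
[ 241  127   28   47 1276]
[[241. 127.]
 [268. 127.]
 [268. 173.]
 [241. 173.]]
[[0.4614, -0.1754, 0.022], [0.4872, -0.1539, 0.022], [0.5256, -0.1988, 0.022], [0.4985, -0.2215, 0.022]]
```

View pics/w1.png

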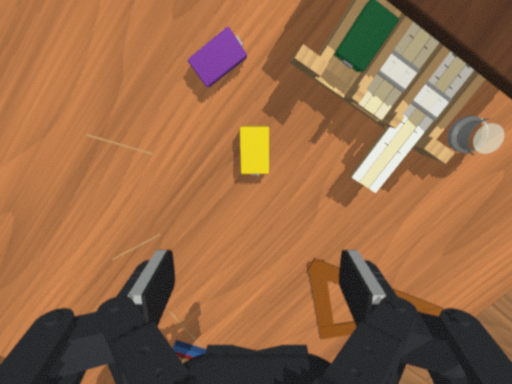

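The yellow block sits at wrist pixel (254,150), square to the fingers, with its centre at (0.493,-0.187), which confirms the estimate. Going down to its rear end.

Call:
carry_out(plan=[[-0.006,-0.003,0.05,0],[-0.006,-0.003,0.1,0],[-0.006,-0.003,0.15,0],[-0.006,-0.003,0.19,0],[-0.006,-0.003,0.21,0]])

```text
clock: 3.75
ee_pos: [0.5074, -0.2012, 0.0541]
tcp_rot: [-1.319, -2.85, -0.001]
ft_force: [0.2, -1.3, 1.5]
width: 0.0853
grip_force: 0.0
```

Call:
carry_out(plan=[[0,0,0,0],[0,0,0,0]])

```text
clock: 3.95
ee_pos: [0.5085, -0.2022, 0.0572]
tcp_rot: [1.323, 2.847, 0.001]
ft_force: [0.2, -0.2, 0.9]
width: 0.0855
grip_force: 0.0
```

Call:
carry_out(plan=[[0.001,-0.002,0.02,0],[0.002,-0.002,0.038,0],[0.002,-0.002,0.039,0],[0.002,-0.002,0.039,0]])

```text
clock: 4.35
ee_pos: [0.5054, -0.2019, 0.018]
tcp_rot: [1.326, 2.846, 0.001]
ft_force: [0.2, 0.2, 0.3]
width: 0.0856
grip_force: 0.0
```

Call:
carry_out(plan=[[0,0,0,0],[0,0,0,0],[0,0,0,0],[0,0,0,0],[0,0,0,0]], fingers=-1)

```text
clock: 4.85
ee_pos: [0.5046, -0.2018, 0.0171]
tcp_rot: [1.328, 2.847, 0.001]
ft_force: [-2.5, 2.5, 16.2]
width: 0.0363
grip_force: 58.4
```

Call:
carry_out(plan=[[0,0,-0.03,0],[0,0,-0.063,0],[-0.028,0.029,-0.063,0.14],[-0.056,0.058,-0.063,0.28],[-0.083,0.086,-0.063,0.42]])

```text
clock: 5.35
ee_pos: [0.6254, -0.2096, 0.0801]
tcp_rot: [1.898, 2.503, 0.002]
ft_force: [-0.3, -0.9, -0.3]
width: 0.0359
grip_force: 61.2
```

Call:
carry_out(plan=[[0,0,0,0.145],[0,0,0,0.151],[0,0,0,0.151]])

```text
clock: 5.65
ee_pos: [0.6226, -0.2103, 0.0791]
tcp_rot: [-2.072, -2.361, 0.002]
ft_force: [-0.4, 0.2, 0.2]
width: 0.036
grip_force: 61.2
```

```bash
python3 - <<'E'
from h import *
T=wpose(); print(T.round(4).tolist(),sensors.sense()['width']); im=shot('wrist','w2.png'); shot('side','side2.png')
c=camera_info('wrist'); 
def pr(p):
    M=np.linalg.inv(T@np.array(c['T_tool_cam'])); q=M[:3,:3]@p+M[:3,3]; return (c['fx']*q[0]/q[2]+c['cx'],c['fy']*q[1]/q[2]+c['cy'])
ex=np.array([-.130,.9914,0]);ey=np.array([-.9914,-.130,0]);o=np.array([.549,.037,0]);ez=np.array([0,0,1])
for n,x,y,z in(('rule end L',-175,-33,40),('rule end R',-175,-71,40),('front far',-103,-106,60),('front near',-103,106,60),('p1',-103,-31,60),('p2',-103,-21,60),('lipfar',-20,-135,100),('lipnear',-20,135,100)):
    print(n,np.round(pr(o+(x*ex+y*ey+z*ez)/1000)))
E
```

```text
[[-0.1301, 0.9915, -0.0012, 0.6226], [0.9915, 0.1301, -0.0004, -0.2103], [-0.0003, -0.0012, -1.0, 0.0791], [0.0, 0.0, 0.0, 1.0]] 0.03597914308942093
rule end L [241.  99.]
rule end R [311.  99.]
front far [419. -89.]
front near [-112.  -89.]
p1 [231. -89.]
p2 [206. -89.]
lipfar [ 789. -817.]
lipnear [-745. -818.]
```

View pics/w2.png

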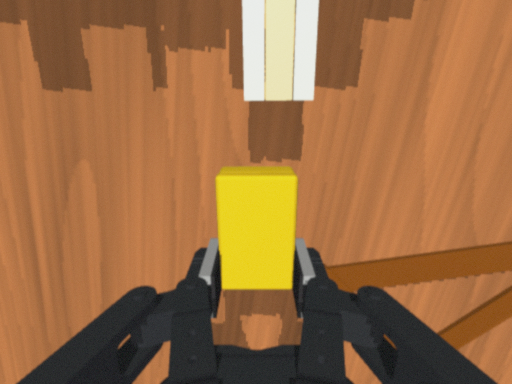

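The rule's end face is at wrist (243–314, 99), within about 3 px of prediction. The block is held square at (257,230), pointing at the rule's inner part and the pillar. Lowering and pushing.

Call:
carry_out(plan=[[0,0,0.02,0],[0,0,0.033,0],[0.01,0,0.033,0],[0.025,0,0.033,0],[0.04,0,0.033,0]])

```text
clock: 6.25
ee_pos: [0.6184, -0.169, 0.0466]
tcp_rot: [2.076, 2.358, 0.0]
ft_force: [0.1, -0.1, -0.8]
width: 0.0358
grip_force: 61.2
```

Call:
carry_out(plan=[[0.012,0,0,0],[0.024,0,0,0],[0.036,0,0,0],[0.048,0,0,0],[0.055,0,0,0]])

```text
clock: 6.75
ee_pos: [0.6115, -0.1144, 0.0464]
tcp_rot: [-2.075, -2.359, -0.0]
ft_force: [0.6, -0.2, -0.7]
width: 0.0363
grip_force: 61.2
```

Call:
carry_out(plan=[[0.008,0,0,0],[0.016,0,0,0],[0.024,0,0,0],[0.032,0,0,0],[0.04,0,0,0]])

```text
clock: 7.25
ee_pos: [0.6062, -0.0759, 0.0463]
tcp_rot: [-2.076, -2.357, 0.001]
ft_force: [-0.9, -4.2, 0.8]
width: 0.0362
grip_force: 61.3
```

```bash
python3 - <<'E'
from h import *
im=shot('side','side3.png')[120:270,200:370,::-1]
im2=get_image('scene')[130:280,160:330,::-1]
cv2.imwrite('pics/c3.png',np.hstack([cv2.resize(i,None,fx=2.3,fy=2.3,interpolation=2) for i in(im,im2)]))
E
```

```text
(no output)
```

View pics/c3.png

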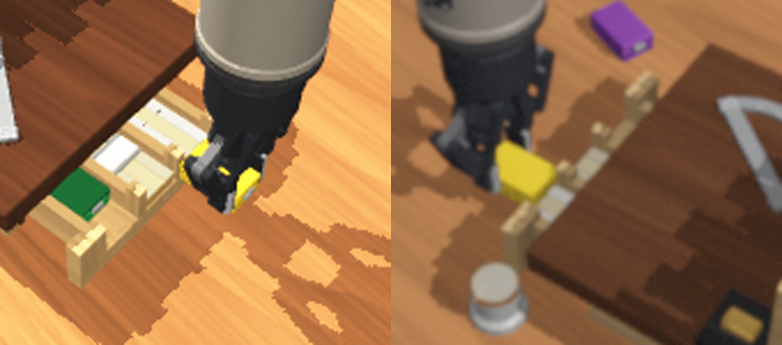

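The block is on the rule's end and the pillar, and at 4 N the drawer is moving. The loupe, case and protractor are clear. Continuing slowly under the lip.

Call:
carry_out(plan=[[0.008,0,0,0],[0.016,0,0,0],[0.024,0,0,0],[0.032,0,0,0],[0.04,0,0,0]])

```text
clock: 7.85
ee_pos: [0.601, -0.036, 0.0462]
tcp_rot: [-2.076, -2.358, 0.001]
ft_force: [-2.6, -5.8, -0.5]
width: 0.036
grip_force: 61.3
```

Call:
carry_out(plan=[[0.005,0,0,0],[0.01,0,0,0],[0.015,0,0,0],[0.019,0,0,0],[0.022,0,0,0]])

```text
clock: 8.35
ee_pos: [0.5984, -0.0143, 0.0462]
tcp_rot: [-2.076, -2.358, 0.0]
ft_force: [-2.5, -4.6, -0.7]
width: 0.0361
grip_force: 61.3
```

Call:
carry_out(plan=[[0.001,0,0,0],[0.002,0,0,0],[0.003,0,0,0],[0.004,0,0,0]])

```text
clock: 8.75
ee_pos: [0.598, -0.0108, 0.0463]
tcp_rot: [-2.076, -2.358, 0.0]
ft_force: [-2.5, -4.9, -1.5]
width: 0.0359
grip_force: 61.3
```

Call:
carry_out(plan=[[0.001,0,0,0],[0.002,0,0,0],[0.003,0,0,0]])

```text
clock: 9.05
ee_pos: [0.5976, -0.0077, 0.0463]
tcp_rot: [-2.076, -2.358, 0.0]
ft_force: [-2.0, -4.4, -1.0]
width: 0.0363
grip_force: 61.3
```

Call:
carry_out(plan=[[0.001,0,0,0],[0.002,0,0,0],[0.003,0,0,0]])

```text
clock: 9.35
ee_pos: [0.5975, -0.0062, 0.0465]
tcp_rot: [2.076, 2.355, -0.002]
ft_force: [-0.6, -15.1, -0.8]
width: 0.0362
grip_force: 61.4
```

Call:
carry_out(plan=[[0.001,0,0,0],[0.002,0,0,0],[0.002,0,0,0]])

```text
clock: 9.65
ee_pos: [0.5975, -0.0061, 0.0468]
tcp_rot: [2.076, 2.352, -0.003]
ft_force: [0.8, -20.2, -1.1]
width: 0.0363
grip_force: 61.4
```

The force rises to 20 N with the block's front at unit x ≈ 0, so this is the firm stop and the drawer is shut. Retreating and checking.

Call:
carry_out(plan=[[-0.005,0,0,0],[-0.03,0,0,0],[-0.07,0,0,0],[-0.11,0,0,0],[-0.15,0,0,0]])

```text
clock: 10.15
ee_pos: [0.6168, -0.152, 0.0464]
tcp_rot: [-2.075, -2.359, -0.002]
ft_force: [-0.1, -0.0, -1.6]
width: 0.036
grip_force: 61.2
```

Call:
carry_out(plan=[[-0.04,0,-0.015,0],[-0.05,0,-0.03,0],[-0.05,0,-0.03,0]])

```text
clock: 10.45
ee_pos: [0.6233, -0.2034, 0.0783]
tcp_rot: [2.077, 2.353, 0.002]
ft_force: [0.5, 0.3, 0.1]
width: 0.0358
grip_force: 61.2
```

```bash
python3 - <<'E'
from h import *
T=wpose(); print(T.round(4).tolist())
a=shot('wrist','w4.png')[:,:,::-1]; b=get_image('side')[100:250,180:350,::-1]
cv2.imwrite('pics/c4.png',np.hstack([cv2.resize(a,(480,360)),cv2.resize(b,(320,360))]))
E
```

```text
[[-0.1238, 0.9923, 0.0031, 0.6233], [0.9923, 0.1238, -0.0008, -0.2034], [-0.0011, 0.003, -1.0, 0.0783], [0.0, 0.0, 0.0, 1.0]]
```

View pics/c4.png

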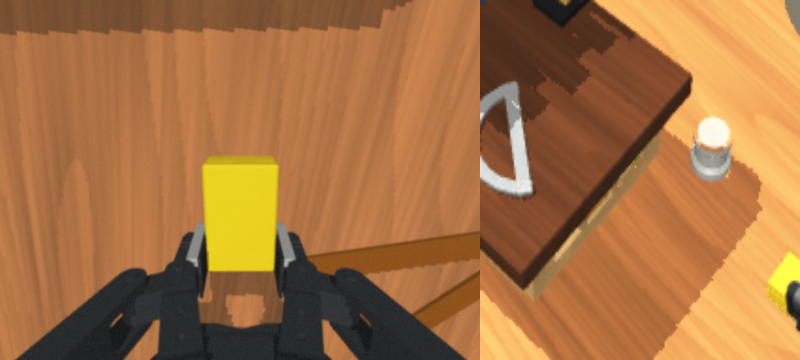

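The drawer is shut under the lip, the rule no longer sticks out, and the loupe and protractor haven't moved. Now returning the yellow block to its place.

Call:
carry_out(plan=[[0.004,-0.03,0,-0.14],[0.008,-0.06,0,-0.28],[0.012,-0.09,0,-0.42],[0.016,-0.117,0,-0.565],[0.016,-0.117,0,-0.571]])

```text
clock: 11.05
ee_pos: [0.5011, -0.198, 0.0758]
tcp_rot: [-1.319, -2.848, -0.003]
ft_force: [-0.1, -0.0, -0.2]
width: 0.036
grip_force: 61.2
```

Call:
carry_out(plan=[[0,0,0.03,0],[0,0,0.05,0],[0,0,0.057,0],[0,0,0.059,0],[0,0,0.06,0]])

```text
clock: 11.55
ee_pos: [0.5042, -0.1982, 0.0169]
tcp_rot: [-1.326, -2.845, -0.004]
ft_force: [-14.8, 12.1, 49.2]
width: 0.0362
grip_force: 66.8
```

Call:
carry_out(plan=[[0,0,0,0],[0,0,0,0],[0,0,0,0],[0,0,0,0],[0,0,0,0]], fingers=1)

```text
clock: 12.05
ee_pos: [0.5043, -0.2, 0.0163]
tcp_rot: [-1.328, -2.847, 0.0]
ft_force: [-0.3, -0.5, -0.9]
width: 0.0851
grip_force: 0.0
```

Call:
carry_out(plan=[[0,0,-0.03,0],[0,0,-0.07,0],[0,0,-0.12,0],[0,0,-0.17,0],[0,0,-0.22,0]])

```text
clock: 12.55
ee_pos: [0.5037, -0.2003, 0.2381]
tcp_rot: [-1.329, -2.846, 0.001]
ft_force: [1.0, 1.0, 0.5]
width: 0.0853
grip_force: 0.0
```

```bash
python3 - <<'E'
from h import *
b=shot('side','s5.png')[90:310,170:370,::-1]; a=get_image('wrist')[:,:,::-1]
cv2.imwrite('pics/c5.png',np.hstack([cv2.resize(a,(400,300)),cv2.resize(b,(400,440))[:300]]) if 0 else np.hstack([cv2.resize(a,(400,440)),cv2.resize(b,(400,440))]))
E
```

```text
(no output)
```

View pics/c5.png

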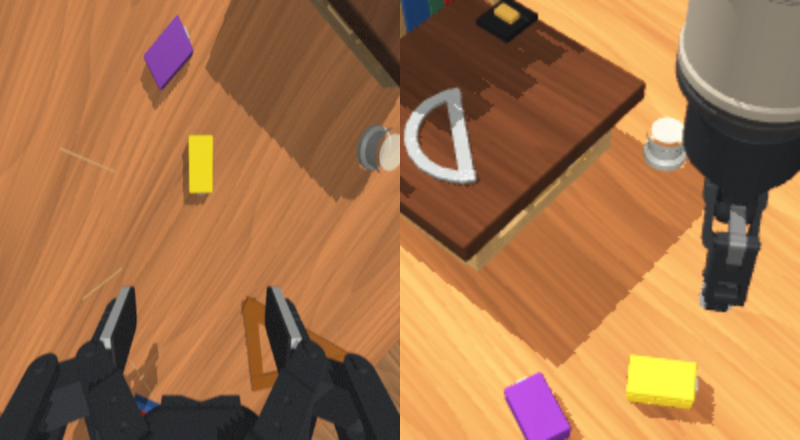

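The drawer is shut, nothing sticks out, the yellow block is back in its place, and the hand is clear. Handing in.

```bash
python3 -c "
from station import order; print(order.job_done())"
```

```text
the job is handed in; nothing more can be done
None
```

The slide rule is pushed back and the drawer is fully shut under the lip; I pushed with the loose yellow block, since the hand could not tilt, and put it back within a few mm. I saw the rule no longer sticks out but did not measure the last millimetre. The loupe and protractor did not move, and the green case was last seen in its groove before the drawer closed.

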